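Long spindle through the three-tier vial carousel

ROBOT

A 6-joint arm with a two-finger parallel gripper is mounted at the origin on the work surface. World frame = base frame: x ahead of the robot, y to its left, z up, the work surface at z = 0. Lengths are in mm, angles in rad, forces in N, time in s.
With the tool pointing down it reaches from about 350 to 975 mm from the base axis. Payload 7.1 kg.
Tool frame: the origin (TCP) lies between the finger pads; the fingertips stand 19 mm ahead of it and the grasp point (between the pads) is the TCP (ctrl.tcp_to_tips is the distance from the TCP to the fingertips, in mm); z points along the fingers, y is the line along which they close (so a half turn about z gives the same grasp; the last joint's range is limited). The gripper opens to 88 mm and grips with 3 to 60 N. Pads are 20 mm wide; open, the fingers measure 115 mm over their backs; the gripper's body (75 mm by 178 mm) begins 61 mm behind the grasp point.
Start: joints at [-1.28, 0.423, 1.63, -0, 1.089, -0.019], TCP at [190.56, -595.224, 241.675] pointing down, gripper open.
Joint ranges: [-3, 3], [-0.9, 2.11], [0.09, 2.58], [-1.31, 4.45], [0.11, 2.69], [-2.54, 2.54]. Speed limits (rad/s): [2.39, 2.39, 3.01, 3.14, 3.14, 3.14].

INTERFACE

Orientations are given as a rotation vector (axis times angle).
In Python, from workcell import status, optics, ctrl gives the robot as it stands. The module is installed in compiled form; this text tells all that it offers.
- The arm moves only by the shell command python3 -m inch 'ROWS'. ROWS is JSON, a list that holds one entry, the list of rows, each a list of 7 numbers: the shift along the tool's x, y, z in mm, then the turn, a rotation vector about the tool's x, y, z in rad, then the opening in per cent of the stroke, from 0 (shut) to 100 (fully open). A call has 1 to 20 rows; each row is the pose to reach, as a shift and turn from the pose commanded when the call began, along the tool's axes at that moment; what a row does not reach only later rows make up. A row lasts 1/10 s, in which the tool goes at most 50 mm and 8.59 degrees, less where a joint would pass 70% of its speed; a pose out of reach is approached as far as the arm can. A call with a gripper value outside its range is refused whole. The fingers move at their own pace and stop on an object; the grip force is fixed at half the most. Time passes only in rows, so rows that repeat a pose let the fingers close. It gives the time, the measured TCP pose, the force, the opening and the grip force at its end, in the units of the state.
- status.get_obs(): the state, without advancing time (a new reading comes with each control period).
- optics.get_image(name): name is "scene" or "top" or "wrist"; returns a dict with "frame" (384x512x3 uint8, red, green, blue), "fx", "fy", "cx", "cy" (pixels), "k1" (the pictures are not rectified: a ray, as slopes to the right and down, at radius r is drawn at 1 + k1 r^2 times it, then the intrinsics apply), "rvec" (rotation vector, rad) and "tvec" (3), from world to camera coordinates, as OpenCV has them; the wrist camera has in their place "hand_eye" (4x4, takes a point from camera to tool coordinates, whose origin is the TCP and whose axes are the flange's). Camera axes: x right, y down, z forward; pixel columns grow to the right and rows downward; lengths in mm; the calibration is good to about 2 mm. A picture is of the moment at which its call begins: read the wrist's pose just before it. There is no depth.
- ctrl.close_job(): hands the job in; it is judged then, once.
The state is a dict: "t": time; "qpos": joint angles; "qvel": joint speeds; "joint_torque": joint torques, N m; "ee_pos": TCP position; "orientation": TCP orientation; "ft_force": force on the tool from outside, world axes, zero at the start; "moment": the same for the moment, N m; "width": finger opening in mm; "grasp_force": force on a finger pad.
Only numpy, scipy, OpenCV 4.12 (cv2) and the standard library are available. Lean on these libraries where they do the work, as an engineer would, in place of code of your own. Each camera call takes 0.05 s, during which the arm holds its last target. There are 200 camera calls.

TASK

Assemble the three-tier vial carousel: take the long spindle with the wide flange out of the spindle stand and lower it gently, upright, through the centre holes of all three tiers until its flange sits on the top tier, then let go. Do not let it drop into the holes, and leave the short spindle standing in the stand.

Things in the scene. Friction and masses are not known exactly. Their poses are not given: they have to be found in the camera images.
- spindle_grip (a point): Long spindle: centre of its black round grip (24 mm diameter, 55 mm tall). Steel flange below the grip: 52 mm diameter, 8 mm thick, underside 35.5 mm below this point; then a 12 mm rod, 95 mm long. 158 mm in all, 0.14 to 0.26 kg, z up along the rod. Loose, it starts upright in one hole (varies) of a fixed grey block with three holes; the tallest thing there, all else in the block is lower than its flange.
- spindle_tip (a point): Lower end of the long spindle's rod, on its axis, 130.5 mm below the centre of the grip; slightly tapered. It starts 6 mm above the bench, at the floor of a 16 mm hole 40 mm deep in the grey block (64 x 180 mm, 46 mm high, holes 55 mm apart in a row).
- carousel: Fixed three-tier carousel: white plates, 144 mm diameter, tops 25, 63 and 103 mm above the bench, 10, 8 and 8 mm thick, each with a 30 mm centre hole, all in line. Origin: bench level under the holes; z up. Vials in a ring of 54 mm radius stick up 10 mm from the top plate. Flange seated: tip 8 mm above the bench. The similar two-tier one (63 mm high) is not to be used; sides vary.
- short_grip (a point): Centre of the black grip (20 mm diameter, 30 mm tall) of the short spindle (91 mm long in all, flange 36 mm), which stands in another hole of the grey block and must stay there; its top is 97 mm above the bench. The third hole holds a thin rod with a white ball.
Not all that is in view belongs to the job. What is shaped like the part that bears spindle_grip but red is not meant.

How it is judged (in metres and radians):
On the way, in this order (a step that is already met when the one before it is completed fails the run):
1. the long spindle's tip has passed into the top tier's centre hole (horizontal distance between spindle_tip and carousel below 0.02 m and z of spindle_tip in the frame of carousel below 0.1 m and angle between spindle_grip's own z axis and vertical below 0.26 rad).
2. its tip has passed into the middle tier's hole (horizontal distance between spindle_tip and carousel below 0.02 m and z of spindle_tip in the frame of carousel below 0.06 m and angle between spindle_grip's own z axis and vertical below 0.26 rad).
3. its tip has passed into the bottom tier's hole (horizontal distance between spindle_tip and carousel below 0.02 m and z of spindle_tip in the frame of carousel below 0.022 m and angle between spindle_grip's own z axis and vertical below 0.26 rad).
At the end, for the whole second after the job is handed in: The long spindle is at rest through all three centre holes of the three-tier carousel: tip within 20 mm of the hole line and at most 18 mm above the bench (flange within 10 mm of the top tier), grip centre within 30 mm of the line, within 10 degrees of upright (horizontal distance between spindle_tip and carousel below 0.02 m and horizontal distance between spindle_grip and carousel below 0.03 m and z of spindle_tip in the frame of carousel below 0.018 m and angle between spindle_grip's own z axis and vertical below 0.175 rad and linear speed of spindle below 0.03 m/s); the robot touches nothing.
It fails at once if the long spindle drops into the holes (faster than 0.5 m/s while its tip is inside the carousel) (horizontal distance between spindle_tip and carousel below 0.02 m and z of spindle_tip in the frame of carousel below 0.1 m and linear speed of spindle above 0.5 m/s).
It fails at once if the short spindle is moved more than 30 mm from its place (distance of short_grip from where it was at the start of the episode above 0.03 m).
It also fails if it takes over 43 s, if anything falls off the work surface, if the arm or the gripper's body presses on something with over 40 N, if the wrist force passes 120 N, or if a joint passes its speed limit or range.

## Working session

There is one attempt and no reset: what is moved stays moved. The work goes in short steps, Python scripts to look and compute and a shell command to move; the robot and the scene stay as the last step left them, time stands still between calls to the robot, and variables do not carry over. Pictures are saved under pics/ and viewed, at most 10 in all, crops included, and the job is handed in when it is done.

```bash
mkdir -p pics
cat > h.py <<'E'
import numpy as np, cv2, pickle
from scipy.spatial.transform import Rotation as R
from workcell import status, optics, ctrl
def grab(name):
    o=status.get_obs(); im=optics.get_image(name); im=dict(im)
    if name=="wrist":
        T=np.eye(4); T[:3,:3]=R.from_rotvec(o["orientation"]).as_matrix(); T[:3,3]=o["ee_pos"]
        M=T@np.array(im["hand_eye"])
    else:
        M=np.eye(4); r=R.from_rotvec(np.ravel(im["rvec"])).as_matrix(); M[:3,:3]=r.T; M[:3,3]=-r.T@np.ravel(im["tvec"])
    im["M"]=M; return im
def ray(im,u,v):
    K=np.array([[im["fx"],0,im["cx"]],[0,im["fy"],im["cy"]],[0,0,1.]])
    p=cv2.undistortPoints(np.array([[[u,v]]],float),K,np.array([im["k1"],0,0,0.]))[0,0]
    return im["M"][:3,3], im["M"][:3,:3]@np.array([p[0],p[1],1])
def onz(im,u,v,z):
    c,d=ray(im,u,v); return c+d*(z-c[2])/d[2]
def proj(im,P):
    X=np.linalg.inv(im["M"])@np.append(P,1.); x,y=X[:2]/X[2]; s=1+im["k1"]*(x*x+y*y)
    return np.array([im["fx"]*x*s+im["cx"],im["fy"]*y*s+im["cy"]])
def save(im,f): cv2.imwrite(f,im["frame"][:,:,::-1])
E
python3 - <<'E'
from h import *
o=status.get_obs(); print(o)
a={}
for n in("scene","top","wrist"):
    a[n]=grab(n); save(a[n],f"pics/{n}0.png"); print(n,a[n]["M"].round(2).tolist(),a[n]["fx"],a[n]["k1"])
pickle.dump(a,open("im0.pkl","wb"))
E
```

```text
{'t': 0.0, 'qpos': array([-1.28000681e+00,  4.23838393e-01,  1.63070190e+00, -3.71319469e-05,
        1.08860862e+00, -1.90026782e-02]), 'qvel': array([ 9.42808227e-05, -3.56115586e-05,  1.40769702e-03, -1.62649059e-03,
        1.07862492e-03, -9.43211214e-04]), 'joint_torque': array([ 3.22864144e-04, -5.44624293e+01, -2.73672616e+01,  6.42866967e-02,
        2.26327922e-02, -1.23481300e-04]), 'ee_pos': array([ 190.39694002, -594.72639137,  240.89853571]), 'orientation': array([-3.10245689e+00, -4.84466428e-01,  3.82171290e-04]), 'ft_force': array([-0.31900009, -0.28625594,  0.5521121 ]), 'moment': array([ 4.82698065e-02,  9.73619058e-05, -8.49531471e-03]), 'grasp_force': 0.0, 'width': 87.81536924773104}
scene [[0.5, 0.46, -0.73, 1163.99], [0.86, -0.24, 0.44, -409.98], [0.02, -0.85, -0.52, 560.53], [0.0, 0.0, 0.0, 1.0]] 452.5981437792999 0.02890631279639506
top [[0.05, -0.97, 0.24, 329.09], [-1.0, -0.05, 0.01, -21.76], [0.0, -0.24, -0.97, 950.68], [0.0, 0.0, 0.0, 1.0]] 355.6205313110658 -0.08591141692575141
wrist [[0.3, -0.92, -0.24, 254.71], [-0.95, -0.3, -0.08, -574.75], [-0.0, 0.25, -0.97, 385.49], [0.0, 0.0, 0.0, 1.0]] 345.89938778615544 -0.09791013060224425
```

View pics/top0.png

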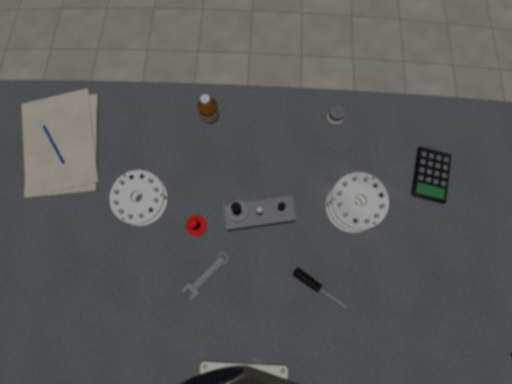

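View pics/scene0.png

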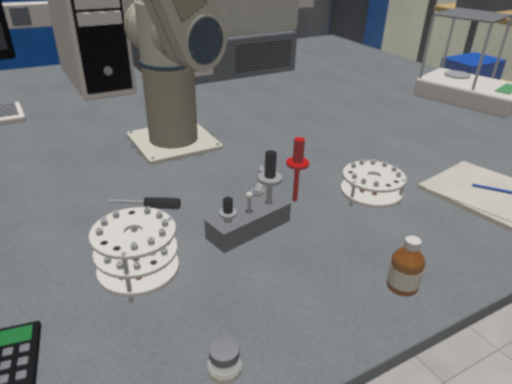

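The top view shows the long spindle at about (237,209) in the grey block, the ball rod at (259,210) and the short spindle at (281,207). The three-tier carousel is on the right, with its hole at about (361,200). In the scene view the long grip is at (270,165) and the three-tier top plate at (133,229). The red decoy stands separately.

Run:
```python
from h import *
a=pickle.load(open("im0.pkl","rb")); t,s=a["top"],a["scene"]
def blob(im,x0,y0,x1,y1,f):
    m=f(im["frame"][y0:y1,x0:x1].astype(int)).astype(np.uint8)
    n,l,st,c=cv2.connectedComponentsWithStats(m); k=1+st[1:,4].argmax()
    return c[k]+[x0,y0], st[k]+[x0,y0,0,0,0], (l==k)
dark=lambda g:g.max(2)<40
for nm,im,b in(("topL",t,(225,195,248,222)),("scnL",s,(258,145,284,182)),("topS",t,(273,199,290,215)),("scnS",s,(218,192,238,216))):
    c,st,_=blob(im,*b,dark); print(nm,c,st)
cT=blob(t,225,195,248,222,dark)[0]; cS=blob(s,258,145,284,182,dark)[0]
def tri(r1,r2):
    (c1,d1),(c2,d2)=r1,r2; A=np.stack([d1,-d2],1); k=np.linalg.lstsq(A,c2-c1,rcond=None)[0]
    p,q=c1+k[0]*d1,c2+k[1]*d2; return (p+q)/2,np.linalg.norm(p-q)
print("grip tri",tri(ray(t,*cT),ray(s,*cS)), onz(t,*cT,136.5), onz(t,*cT,150),onz(s,*cS,136.5))
# block colour sample and plate brightness
g=t["frame"]; print(g[205,340],g[201,361],g[212,250],g[250,250])
# top plate by white contour hull: right/upper extreme edges of bright
def fit(im,x0,y0,x1,y1,th):
    m=(im["frame"][y0:y1,x0:x1].min(2)>th).astype(np.uint8)
    cs,_=cv2.findContours(m,cv2.RETR_EXTERNAL,cv2.CHAIN_APPROX_NONE); c=max(cs,key=cv2.contourArea)
    return c[:,0]+[x0,y0]
for im,b in((t,(315,160,400,240)),(s,(80,200,190,300))):
    c=fit(im,*b,140); P=np.array([onz(im,u,v,103)[:2] for u,v in c.astype(float)])
    print(P.min(0),P.max(0),cv2.minEnclosingCircle(P.astype(np.float32)))
print("hole",onz(t,361,200,103),onz(s,133,229,103))
for n,im,b in(("t",t,(210,180,310,240)),("t2",t,(320,165,400,240)),("s",s,(80,200,190,300))):
    x0,y0,x1,y1=b; z=cv2.resize(im["frame"][y0:y1,x0:x1],None,fx=5 if n!="s" else 4,fy=5 if n!="s" else 4,interpolation=cv2.INTER_CUBIC); z=z[:,:,::-1]
    a[n+"z"]=z
h=max(a["tz"].shape[0],a["t2z"].shape[0]); pad=lambda z:cv2.copyMakeBorder(z,0,h-z.shape[0],0,0,0)
v=np.hstack([pad(a["tz"][:, :400]),pad(a["t2z"])]); print(v.shape); cv2.imwrite("pics/z1.png",v)
```

```text
topL [235.92307692 208.38461538] [232 203   9  12  78]Traceback (most recent call last):
  File "<stdin>", line 9, in <module>
  File "<stdin>", line 5, in blob
ValueError: attempt to get argmax of an empty sequence
```

Run:
```python
from h import *
a=pickle.load(open("im0.pkl","rb")); t,s=a["top"],a["scene"]
print(s["frame"][150:182:3,270].max(1),s["frame"][165,255:285].max(1))
def blob(im,x0,y0,x1,y1,th):
    m=(im["frame"][y0:y1,x0:x1].max(2)<th).astype(np.uint8)
    n,l,st,c=cv2.connectedComponentsWithStats(m); k=1+st[1:,4].argmax()
    return c[k]+[x0,y0], st[k]+[x0,y0,0,0,0]
cT,_=blob(t,225,195,248,222,40); cS,st=blob(s,258,145,284,182,55); print(cT,cS,st)
def tri(r1,r2):
    (c1,d1),(c2,d2)=r1,r2; k=np.linalg.lstsq(np.stack([d1,-d2],1),c2-c1,rcond=None)[0]
    p,q=c1+k[0]*d1,c2+k[1]*d2; return (p+q)/2,np.linalg.norm(p-q)
print("grip tri",tri(ray(t,*cT),ray(s,*cS)), onz(t,*cT,136.5), onz(t,*cT,150),onz(s,*cS,136.5))
cT2,st=blob(t,273,199,290,215,40);print("short",cT2,onz(t,*cT2,85))
for im,b in((t,(315,160,400,240)),(s,(80,200,190,300))):
    x0,y0,x1,y1=b; m=(im["frame"][y0:y1,x0:x1].min(2)>130).astype(np.uint8)
    cs,_=cv2.findContours(m,cv2.RETR_EXTERNAL,cv2.CHAIN_APPROX_NONE); c=max(cs,key=cv2.contourArea)[:,0]+[x0,y0]
    P=np.array([onz(im,u,v,103)[:2] for u,v in c.astype(float)]); print(P.min(0),P.max(0))
print("hole",onz(t,361,200,103),onz(s,133,229,103))
z=[cv2.resize(im["frame"][y0:y1,x0:x1,::-1],(400,400),interpolation=cv2.INTER_CUBIC) for im,(x0,y0,x1,y1) in((t,(320,165,400,245)),(s,(83,190,183,290)))]
cv2.imwrite("pics/z1.png",np.hstack(z))
```

```text
[ 97  60  51  53  51  49  52  51  53  58 164] [136 137 137 138 140 145 155 153 139 114  76  53  51  51  51  49  50  51
  49  50  71 110 130 134 135 133 135 135 135 135]
[235.92307692 208.38461538] [269.99456522 165.36956522] [266 154   9  23 184]
grip tri (array([475.47375452,  33.97137835, 133.26127787]), np.float64(0.9445540025218917)) [475.12748084  34.16461825 136.5       ] [472.70605267  33.23735801 150.        ] [480.58093674  30.12814626 136.5       ]
short [281.12903226 206.22580645] [495.07736657 -73.74726525  85.        ]
[ 438.47192186 -335.73616651] [ 585.44933703 -184.25035005]
[ 380.64540404 -379.22809393] [ 717.14010438 -145.6658922 ]
hole [ 516.11060124 -268.16948066  103.        ] [ 517.44058386 -265.94042055  103.        ]
```

View pics/z1.png

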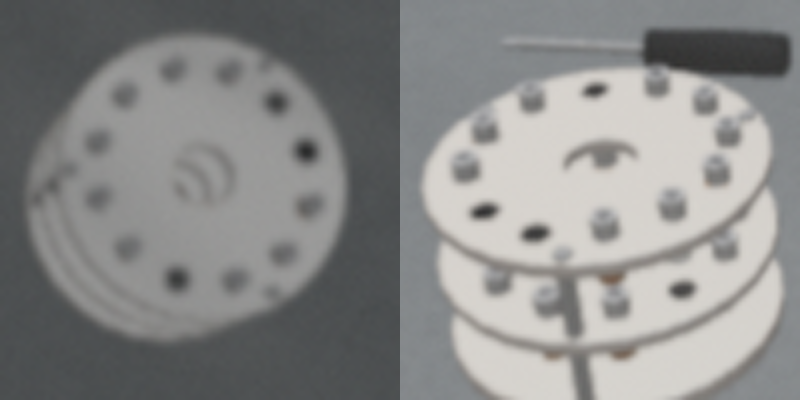

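The top crop shows the hole centre at (360.8,199.8) and the scene crop at (133.3,229.5). They agree within 2 mm, at about (516.5,-267). The grips are 109.7 mm apart, and 110 is expected. Next I move above the long spindle.

```bash
python3 -m inch '[[[463,-513,0,0,0,0,100],[463,-513,0,0,0,0,100],[463,-513,0,0,0,0,100],[463,-513,0,0,0,0,100],[463,-513,0,0,0,0,100],[463,-513,0,0,0,0,100],[463,-513,0,0,0,0,100],[463,-513,0,0,0,0,100],[463,-513,0,0,0,0,100],[463,-513,0,0,0,0,100],[463,-513,0,0,0,0,100],[463,-513,0,0,0,0,100],[463,-513,0,0,0,0,100],[463,-513,0,0,0,0,100],[463,-513,0,0,0,0,100],[463,-513,0,0,0,0,100],[463,-513,0,0,0,0,100],[463,-513,0,0,0,0,100]]]'
python3 - <<'E'
from h import *
o=status.get_obs(); print(o["t"],o["ee_pos"],o["orientation"],o["qpos"])
w=grab("wrist"); save(w,"pics/w1.png"); pickle.dump(w,open("w1.pkl","wb"))
print(proj(w,[475.3,34.1,164]),proj(w,[475.3,34.1,136.5]))
E
```

```text
t: 1.95
ee_pos: [474.6, 33.4, 241.6]
orientation: [3.104, 0.482, -0.001]
ft_force: [-0.3, -0.2, 1.7]
width: 87.9
grasp_force: 0.0
1.95 [474.56495362  33.3918537  241.58694935] [ 3.10430503e+00  4.82005707e-01 -8.46134659e-04] [ 4.53212444e-02  2.03203104e-01  1.95068397e+00 -1.76949323e-04
  9.88231343e-01  1.30813488e+00]
[258.75619075 205.04405136] [258.87697477 194.47292285]
```

View pics/w1.png

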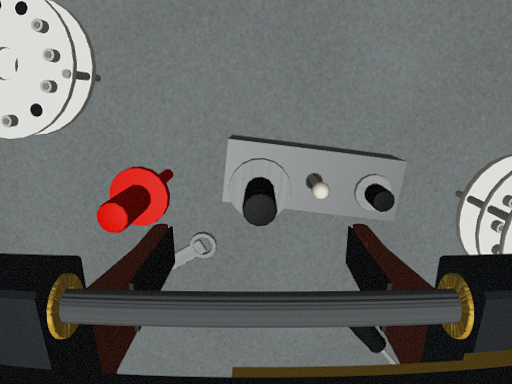

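The wrist picture shows the grip's top face at about (260,208), flange ring round it, fingers either side, and nothing else between the pads.

Run:
```python
from h import *
w=pickle.load(open("w1.pkl","rb")); g=w["frame"][150:240,235:290]
m=(g.max(2)<60).astype(np.uint8)
c=max(cv2.findContours(m,cv2.RETR_EXTERNAL,cv2.CHAIN_APPROX_NONE)[0],key=cv2.contourArea)[:,0]+[235,150]
print(c.min(0),c.max(0))
# top-face circle: lowest points of the outline
low=c[c[:,1]>205].astype(float); P=np.array([onz(w,u,v,164)[:2] for u,v in low])
A=np.c_[2*P,np.ones(len(P))]; s=np.linalg.lstsq(A,(P**2).sum(1),rcond=None)[0]; print(s[:2],np.sqrt(s[2]+s[:2]@s[:2]))
print(onz(w,260,208,164))
o=status.get_obs(); print(o["ee_pos"],R.from_rotvec(o["orientation"]).as_matrix().round(4).tolist())
```

```text
[243 177] [276 225]
[472.42958485  32.7561198 ] 11.048854225853127
[473.57934239  32.67794094 164.        ]
[474.69086181  33.38348555 241.67556036] [[0.953, 0.3031, -0.0002], [0.3031, -0.953, -0.0001], [-0.0003, 0.0, -1.0]]
```

```bash
python3 -m inch '[[[-1,0,35,0,0,0,100],[-1,0,65,0,0,0,100],[-1,0,85,0,0,0,100],[-1,0,97,0,0,0,100],[-1,0,102,0,0,0,100],[-1,0,102,0,0,0,100],[-1,0,102,0,0,0,0],[-1,0,102,0,0,0,0],[-1,0,102,0,0,0,0],[-1,0,102,0,0,0,0],[-1,0,102,0,0,0,0],[-1,0,102,0,0,0,0],[-1,0,102,0,0,0,0],[-1,0,102,0,0,0,0],[-1,0,102,0,0,0,0]]]'
```

```text
t: 3.5
ee_pos: [474.2, 34.2, 139.7]
orientation: [3.104, 0.485, -0.0]
ft_force: [-0.6, -0.6, -0.4]
width: 23.4
grasp_force: 30.0
```

The opening is 23.4 mm at 30 N, so the 24 mm grip is held. Now I lift straight up.

```bash
python3 -m inch '[[[0,0,-5,0,0,0,0],[0,0,-15,0,0,0,0],[0,0,-30,0,0,0,0],[0,0,-50,0,0,0,0],[0,0,-70,0,0,0,0],[0,0,-90,0,0,0,0],[0,0,-110,0,0,0,0],[0,0,-125,0,0,0,0],[0,0,-135,0,0,0,0],[0,0,-140,0,0,0,0],[0,0,-140,0,0,0,0]]]'
python3 - <<'E'
from h import *
o=status.get_obs(); M=R.from_rotvec(o["orientation"]).as_matrix()
print(M.T@(np.array([516.5,-267,0])-o["ee_pos"]),o["width"])
E
```

```text
t: 4.6
ee_pos: [474.3, 34.2, 280.2]
orientation: [3.104, 0.485, 0.001]
ft_force: [0.2, -0.2, -3.0]
width: 23.6
grasp_force: 30.0
[-51.89891925 299.66945711 280.23312705] 23.594642549207897
```

```bash
python3 -m inch '[[[-1,5,0,0,0,0,0],[-3,15,0,0,0,0,0],[-5,30,0,0,0,0,0],[-9,50,0,0,0,0,0],[-13,75,0,0,0,0,0],[-17,100,0,0,0,0,0],[-22,125,0,0,0,0,0],[-26,150,0,0,0,0,0],[-30,175,0,0,0,0,0],[-35,200,0,0,0,0,0],[-39,225,0,0,0,0,0],[-43,250,0,0,0,0,0],[-47,270,0,0,0,0,0],[-50,285,0,0,0,0,0],[-51,295,0,0,0,0,0],[-52,300,0,0,0,0,0],[-52,300,0,0,0,0,0],[-52,300,0,0,0,0,0],[-52,300,0,0,0,0,0]]]'
python3 - <<'E'
from h import *
a={n:grab(n) for n in("scene","wrist","top")}; pickle.dump(a,open("im2.pkl","wb"))
o=status.get_obs(); print(o["ee_pos"],o["orientation"])
w,s=a["wrist"],a["scene"]
z=[cv2.resize(s["frame"][60:300,50:250,::-1],(400,480)),cv2.resize(w["frame"][:,:,::-1],(400,300))]
z[1]=cv2.copyMakeBorder(z[1],0,180,0,0,0); cv2.imwrite("pics/z2.png",np.hstack(z))
for z in(145.7,103): print(z,proj(s,[516.5,-267,z]),proj(w,[516.5,-267,z]))
E
```

```text
t: 6.5
ee_pos: [516.1, -266.6, 279.7]
orientation: [-3.104, -0.486, 0.0]
ft_force: [0.4, 0.7, -2.6]
width: 24.0
grasp_force: 30.0
[ 516.16398584 -266.86355     279.8022861 ] [3.10379201e+00 4.85795287e-01 1.84103910e-04]
145.7 [129.15569236 207.91829699] [260.03970496 186.31822525]
103 [132.21951961 228.88952107] [260.03086481 175.77381856]
```

View pics/z2.png

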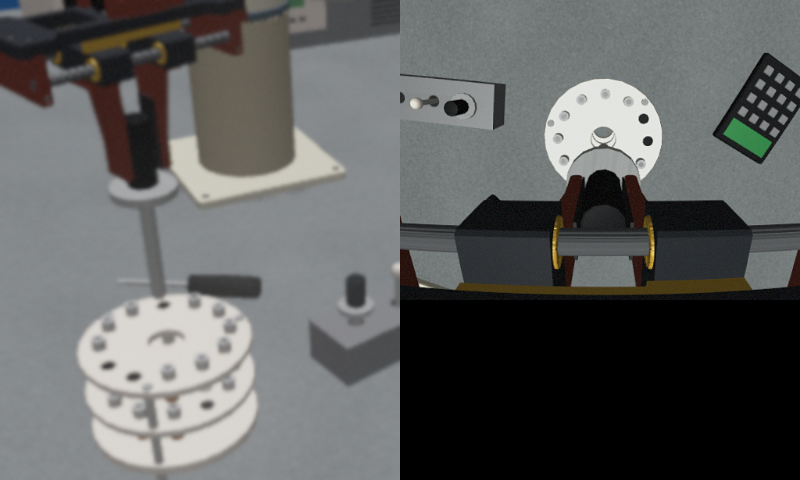

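The scene part shows the rod hanging upright, its tip at about (129,207.5) where (129.2,207.9) was predicted. The wrist part shows the hole just ahead of the flange. I will refine the plate centre from the rim in the wrist view.

Run:
```python
from h import *
a=pickle.load(open("im2.pkl","rb")); w=a["wrist"]
m=(w["frame"].min(2)>150).astype(np.uint8); m[:90]=0; m[240:]=0; m[:,:175]=0; m[:,345:]=0
c=max(cv2.findContours(m,cv2.RETR_EXTERNAL,cv2.CHAIN_APPROX_NONE)[0],key=cv2.contourArea)[:,0].astype(float)
c=c[c[:,1]<185]; P=np.array([onz(w,u,v,103)[:2] for u,v in c])
for _ in range(4):
    s=np.linalg.lstsq(np.c_[2*P,np.ones(len(P))],(P**2).sum(1),rcond=None)[0]; r=np.sqrt(s[2]+s[:2]@s[:2])
    e=abs(np.linalg.norm(P-s[:2],axis=1)-r); print(s[:2],r,len(P),e.mean()); P=P[e<max(2,1.5*e.mean())]
t=a["top"]
```

```text
[ 514.82074093 -267.31035592] 70.98531544822481 231 0.2356079020102286
[ 514.82074093 -267.31035592] 70.98531544822481 231 0.2356079020102286
[ 514.82074093 -267.31035592] 70.98531544822481 231 0.2356079020102286
[ 514.82074093 -267.31035592] 70.98531544822481 231 0.2356079020102286
```

The rim fit gives radius 71.0 (72 expected) and centre (514.8,-267.3), within 1.5 mm of the tool against 9 mm clearance. Now I lower gently.

```bash
python3 -m inch '[[[-1,0,4,0,0,0,0],[-1,0,10,0,0,0,0],[-1,0,18,0,0,0,0],[-1,0,26,0,0,0,0],[-1,0,34,0,0,0,0],[-1,0,42,0,0,0,0],[-1,0,50,0,0,0,0],[-1,0,58,0,0,0,0],[-1,0,66,0,0,0,0],[-1,0,74,0,0,0,0],[-1,0,82,0,0,0,0],[-1,0,90,0,0,0,0],[-1,0,98,0,0,0,0],[-1,0,106,0,0,0,0],[-1,0,113,0,0,0,0],[-1,0,119,0,0,0,0],[-1,0,124,0,0,0,0],[-1,0,128,0,0,0,0],[-1,0,130,0,0,0,0],[-1,0,130,0,0,0,0]]]'
python3 - <<'E'
from h import *
s=grab("scene"); cv2.imwrite("pics/z3.png",cv2.resize(s["frame"][130:300,60:220,::-1],(640,680))[:600]);
E
```

```text
t: 8.65
ee_pos: [515.1, -267.6, 149.5]
orientation: [-3.104, -0.485, 0.0]
ft_force: [0.9, -0.0, -1.9]
width: 23.2
grasp_force: 30.0
```

View pics/z3.png

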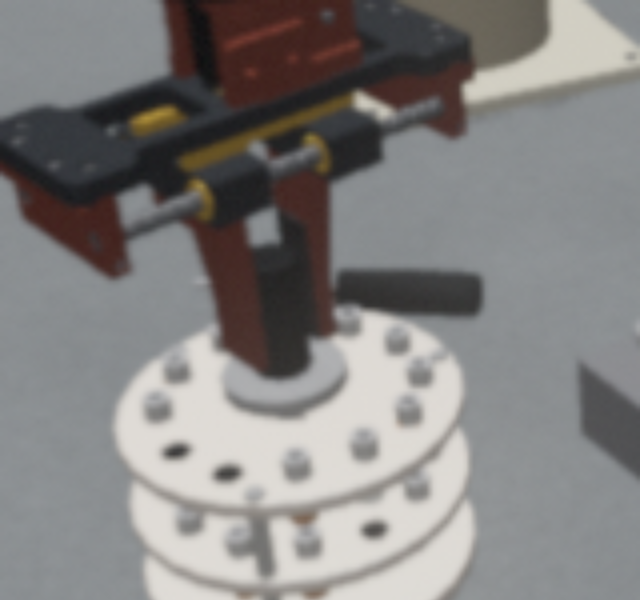

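The flange (crop centre about (285,375)) hovers just above the top tier, centred over the hole and upright. There is no contact yet. I'll lower the last 8 mm in small steps and watch the force.

```bash
python3 -m inch '[[[0,0,1.5,0,0,0,0],[0,0,3,0,0,0,0],[0,0,4.5,0,0,0,0],[0,0,6,0,0,0,0],[0,0,7,0,0,0,0],[0,0,7,0,0,0,0],[0,0,7,0,0,0,0]]]'
```

```text
t: 9.4
ee_pos: [515.2, -267.7, 142.7]
orientation: [3.104, 0.485, -0.0]
ft_force: [0.1, -0.1, -1.9]
width: 23.6
grasp_force: 30.0
```

```bash
python3 -m inch '[[[0,0,0.5,0,0,0,0],[0,0,1,0,0,0,0],[0,0,1.2,0,0,0,0],[0,0,1.2,0,0,0,0]]]'
```

```text
t: 9.8
ee_pos: [515.2, -267.7, 141.7]
orientation: [3.104, 0.485, 0.0]
ft_force: [0.3, -0.7, 0.5]
width: 23.6
grasp_force: 30.0
```

The force changed by 2.4 N, so the flange has just touched down. I'll release and then rise.

```bash
python3 -m inch '[[[0,0,0,0,0,0,35],[0,0,0,0,0,0,45],[0,0,0,0,0,0,60],[0,0,0,0,0,0,60],[0,0,0,0,0,0,60],[0,0,0,0,0,0,60],[0,0,-5,0,0,0,60],[0,0,-15,0,0,0,60],[0,0,-30,0,0,0,60],[0,0,-50,0,0,0,60],[0,0,-75,0,0,0,60],[0,0,-100,0,0,0,60],[0,0,-110,0,0,0,60],[0,0,-110,0,0,0,60]]]'
python3 - <<'E'
from h import *
s=grab("scene"); cv2.imwrite("pics/z4.png",cv2.resize(s["frame"][130:300,60:270,::-1],(740,599))); print(proj(s,[515,-267.5,138.5]),proj(s,[515,-267.5,107]))
E
```

```text
t: 11.2
ee_pos: [516.1, -268.2, 253.8]
orientation: [3.101, 0.484, 0.005]
ft_force: [0.0, 1.5, 0.0]
width: 52.6
grasp_force: 0.0
[129.12059326 211.18154476] [131.38484404 226.6072991 ]
```

View pics/z4.png

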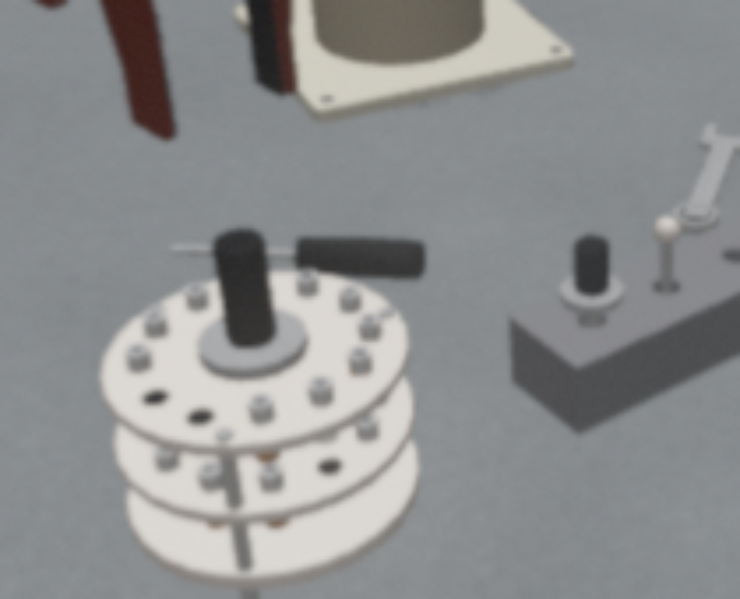

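The long spindle's flange sits on the top tier, with the grip upright at crop (244,288), which is image (129,212); (129.1,211.2) was predicted. The short spindle still stands in the block, and the gripper is clear of everything.

```bash
python3 -c "
from workcell import ctrl; print(ctrl.close_job())"
```

```text
the job is handed in; nothing more can be done
None
```

The long spindle was lowered gently through all three tiers and released with its flange on the top tier. The short spindle is still in the stand, and the job was handed in at about 11 s; no verdict was returned.

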